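# Seat the round-bottomed darkroom flasks in their cups

## Task

Each round-bottomed flask belongs in the black cup stand of its own size, but the small flask has been left in the large cup and the large flask on the cork drying ring. Move the small flask into the small cup first and then the large flask into the large cup, lowering each gently until its round base is fully home, letting go and leaving it upright. The glass must not be knocked or dropped, and the jug, the brown bottle, the white jar and the tap must not be shifted, tipped or bumped.

Things in the scene. Friction and masses are not known exactly. Their poses are not given: they have to be found in the camera images.
- small_flask_mid (a point): A stoppered round-bottomed flask of green glass, about 0.3 kg, weighted low: bulb 70 mm across, straight neck 30 mm across, black stopper, 130 mm tall. This point is on its axis half-way up (65 mm above the underside); z points up the neck. Grip the bare neck, 2 to 43 mm above this point, best at 33 (above it a 34 mm lip and the stopper). At the start it stands in the large cup.
- large_flask_mid (a point): A stoppered round-bottomed flask of amber glass, about 0.4 kg, weighted low: bulb 90 mm across, straight neck 36 mm across, black stopper, 160 mm tall. This point is on its axis half-way up (80 mm above the underside); z points up the neck. Grip the bare neck, 6 to 58 mm above this point, best at 40 (above it a 40 mm lip and the stopper). At the start it stands on the cork drying ring.
- small_cup_mouth (a point): A small cup stand, fixed: a round block 88 mm across, 55 mm tall, black with a white top ring, with a hollow cone in its top (60 mm across at the mouth, 45 degree slope) in which a round base centres itself. This point is the centre of the mouth, level with the top. When the small flask is home in it its middle is 49.5 mm above this point. Empty at the start.
- large_cup_mouth (a point): A large cup stand, fixed: a round block 108 mm across, 55 mm tall, black with a white top ring, with a hollow cone in its top (80 mm across at the mouth, 45 degree slope) in which a round base centres itself. This point is the centre of the mouth, level with the top. When the large flask is home in it its middle is 58.6 mm above this point. At the start the small flask stands in it.
- drying_ring_mouth (a point): A drying ring, fixed: a round block 100 mm across, 55 mm tall, cork coloured, with a hollow cone in its top (72 mm across at the mouth, 45 degree slope) in which a round base centres itself. This point is the centre of the mouth, level with the top. The large flask stands in it at the start; empty at the end.
- jug_mid (a point): A clear plastic measuring jug, loose, 82 mm across at the rim and 150 mm tall, with a black loop handle that reaches 67 mm from its axis along its own +x, turned away from the small cup. It stands on the bench, its axis about 100 mm from that of the small cup. This point is half-way up its axis.
- brown_bottle_mid (a point): A brown glass bottle with a black cap, loose, 56 mm across and 160 mm tall, standing on the bench with its axis about 98 mm from that of the large cup. This point is half-way up its axis.
- jar_mid (a point): A white jar with a red lid, loose, 66 mm across and 90 mm tall, standing on the bench with its axis about 100 mm from that of the drying ring. This point is half-way up its axis.
- small_flask: The small flask itself; origin at the lowest point of its bulb, z up the neck.
- large_flask: The large flask itself; origin at the lowest point of its bulb, z up the neck.
- small_cup: The small cup stand itself; origin at the centre of its underside.
- large_cup: The large cup stand itself; origin at the centre of its underside.
- tap: A fixed steel swan-neck tap: upright pipe 20 mm across (foot 44 mm), 350 mm tall, its spout at 310 to 380 mm height reaching 150 mm away from the robot (+x), and a crossbar handle 72 mm wide along y, 15 mm beyond the pipe at 300 mm height. Origin at the centre of its foot.

How it is judged:
On the way, in this order (a step that is already met when the one before it is completed fails the run):
1. the small flask stands home in the small cup, upright and let go (horizontal distance between small_flask_mid and small_cup_mouth below 0.012 m and z of small_flask_mid in the frame of small_cup_mouth between 0.0444975 and 0.0544975 m and angle between small_flask_mid's own z axis and vertical below 0.14 rad and linear speed of small_flask below 0.03 m/s and contact force between small_flask and the fingers below 0.2 N), for 0.2 s.
2. the large flask stands home in the large cup, upright and let go (horizontal distance between large_flask_mid and large_cup_mouth below 0.012 m and z of large_flask_mid in the frame of large_cup_mouth between 0.0536396 and 0.0636396 m and angle between large_flask_mid's own z axis and vertical below 0.14 rad and linear speed of large_flask below 0.03 m/s and contact force between large_flask and the fingers below 0.2 N), for 0.2 s.
At the end, for the whole second after the job is handed in: Both flasks stand home in the cups of their own size, released and at rest: the middle of each within 12 mm of its cup's axis and within 5 mm of its home height, its axis within 8 degrees of upright (all of step 1 and all of step 2); the robot touches nothing.
It fails at once if the jug, brown bottle or jar is shifted more than 20 mm or tipped (distance of any of jug_mid, brown_bottle_mid, jar_mid from where it was at the start of the episode above 0.02 m or angle between any of jug_mid, brown_bottle_mid, jar_mid's own z axis and vertical above 0.3 rad).
It fails at once if the tap is bumped with more than 10 N (contact force between tap and anything else above 10 N).
It fails at once if a flask is rammed into a cup (over 150 N summed over the cone, about 20 N of push) (contact force between any of small_flask, large_flask and small_cup above 150 N or contact force between any of small_flask, large_flask and large_cup above 150 N).
It fails at once if a flask is dropped: it moves faster than 0.35 m/s (a fall of 6 mm or more) while no finger touches it ((contact force between small_flask and the fingers below 0.05 N and linear speed of small_flask above 0.35 m/s) or (contact force between large_flask and the fingers below 0.05 N and linear speed of large_flask above 0.35 m/s)).
It fails at once if a flask is tipped over (angle between any of small_flask_mid, large_flask_mid's own z axis and vertical above 0.7 rad).
It also fails if it takes over 72 s, if anything falls off the work surface, if the arm or the gripper's body presses on something with over 40 N, if the wrist force passes 120 N, or if a joint passes its speed limit or range.

## Robot

A 7-joint arm with a two-finger parallel gripper is mounted at the origin on the work surface. World frame = base frame: x ahead of the robot, y to its left, z up, the work surface at z = 0. Lengths are in m, angles in rad, forces in N, time in s.
With the tool pointing down it reaches from about 0.35 to 0.9 m from the base axis. Payload 19.9 kg.
Tool frame: the origin (TCP) lies at the very end of the fingers, on their centre line; the grasp point (between the pads) lies behind it (pinch_z is the z of the grasp point in the tool frame, in m); z points along the fingers, y is the direction in which the jaws open and shut (so a half turn about z gives the same grasp; the last joint's range is limited). The gripper opens to 85 mm and grips with 20 to 120 N. Pads are 22 mm wide; open, the fingers measure 114 mm over their backs; the gripper's body (76 mm by 85 mm) begins 54 mm behind the grasp point. The pads swing forward as they close: fully open they stand 13 mm farther back than shut.
Start: joints at [-1.387, 0.417, -0.01, 1.614, 0.005, 1.111, -0.053], TCP at [0.14, 0.609, 0.202] pointing down, gripper open.
Joint ranges: [-2.81, 2.81], [-0.39, 2.02], [-1.27, 1.25], [0.06, 2.57], [-1.19, 4.33], [0.19, 2], [-2.82, 2.82]. Speed limits (rad/s): [1.89, 1.89, 2.39, 2.39, 3.01, 3.01, 3.01].

## Interface

Orientations are given as [roll, pitch, yaw] about the fixed x, y, z axes, in that order (R = Rz(yaw) Ry(pitch) Rx(roll)).
In Python, from plant import * gives the robot as it stands.
- The arm moves only by the tool apply_moves, never from a script. Its arguments are lists of equal length, an entry for each row: "dr": the turn, a rotation vector about the tool's x, y, z in rad, a list of three; "translation": the shift along the tool's x, y, z in cm, a list of three; "hand": the finger opening in cm, from 0 to 8.54. In form: {"dr": [[ax, ay, az], ...], "translation": [[x, y, z], ...], "hand": [hand, ...]}. A call has 1 to 8 rows; each row is the pose to reach, as a shift and turn from the pose measured when the call began, along the tool's axes at that moment; what a row does not reach only later rows make up. A row lasts 1/8 s, in which the tool goes at most 62.5 mm and 10.7 degrees, less where a joint would pass 70% of its speed; a pose out of reach is approached as far as the arm can. A call with a gripper value outside its range is refused whole. The fingers move at their own pace and stop on an object; "newtons" is the grip in N (left out, the last holds). Time passes only in rows, so rows that repeat a pose let the fingers close. It gives the time, the measured TCP pose, the force and the opening at its end, in the units of the state.
- sense(): the state, without advancing time (a new reading comes with each control period).
- get_image(name): name is "scene" or "top" or "wrist"; returns the picture (400x640x3 uint8, red, green, blue); there is no depth.
- camera_model(name): a dict with "mtx" (3x3 intrinsics, pixels), "xyz" and "orientation" of the camera in the world; the wrist camera has in their place "tool_from_camera" (4x4, takes a point from camera to tool coordinates, whose origin is the TCP and whose axes are the flange's). Camera axes: x right, y down, z forward; pixel columns grow to the right and rows downward; lengths in m; the calibration is good to about 2 mm. A picture is of the moment at which its call begins: read the wrist's pose just before it. camera_model takes no time and is no camera call.
- sign_off(): hands the job in, once; it reports no verdict.
Trained networks look in the newest picture that a camera, given by its name, has taken for a name from the list of things; names that differ only in an ending like _2 or _b are one class to them, and where a whole thing is asked for, a point or a joint stands for the part that bears it (a point fixed in the world has none). Each returns a list of dicts, best first, with "p" (0 to 1); they miss things now and then, are a little off and sometimes report something else, mostly with a low value. They report only what shows in the picture. A call takes as long as a camera call.
- silhouettes(thing, camera): "pixels" (400x640 bool, what is visible of it) and "rect" ([left, top, right, bottom] in pixels, round what is visible of it).
- landmark_of(thing, camera): "pixel" ([column, row] in pixels: a listed point, or the origin of a listed thing).
The state is a dict: "clock": time; "q": joint angles; "dq": joint speeds; "tau": joint torques, N m; "ee_pos": TCP position; "tcp_rot": TCP orientation; "force": force on the tool from outside, world axes, zero at the start; "moment": the same for the moment, N m; "width": finger opening in m.
Only numpy, scipy, OpenCV 4.12 (cv2) and the standard library are available. Lean on these libraries where they do the work, as an engineer would, in place of code of your own. Each camera call takes 0.05 s, during which the arm holds its last target. There are 200 camera calls.

## Working session

There is one attempt and no reset: what is moved stays moved. The work goes in short steps, Python scripts to look and compute and a tool call to move; the robot and the scene stay as the last step left them, time stands still between calls to the robot, and variables do not carry over. Pictures are saved under pics/ and viewed, about 8 in all and at most 12, crops included, and the job is handed in when it is done.

Besides the shell and the picture viewer there is one more tool, called after "Request:" by a JSON object that holds its "op" and its "data". apply_moves: Moves the arm, as the interface text tells. Its arguments: {"type":"object","properties":{"dr":{"type":"array"},"translation":{"type":"array"},"hand":{"type":"array"},"newtons":{"type":"number"}},"required":["dr","translation","hand"]}

```bash
ls; mkdir -p pics; python3 - <<'E'
from plant import *
import cv2,numpy as np
s=sense();print(s)
try: print(pinch_z)
except Exception as e: print(e)
a=get_image("scene");b=get_image("top")
cv2.imwrite("pics/a.png",np.vstack([a,b])[...,::-1][:, :])
for n in("scene","top","wrist"):print(n,camera_model(n))
for n in("scene","top"):
  for t in "small_flask_mid large_flask_mid small_cup_mouth large_cup_mouth drying_ring_mouth jug_mid brown_bottle_mid jar_mid tap small_flask large_flask small_cup large_cup".split():
    print(n,t,[(np.round(d["pixel"],1).tolist(),round(d["p"],2)) for d in landmark_of(t,n)[:3]])
print(sense()["clock"])
E
```

```text
pics
{'clock': 0.0, 'q': array([-1.38648393,  0.41794776, -0.01031126,  1.61417754,  0.00471169,
        1.11072138, -0.05302954]), 'dq': array([ 7.19862849e-04,  5.66082955e-04,  3.83882803e-05, -1.62074131e-04,
        1.10516486e-03, -1.97265951e-03, -6.38816176e-04]), 'tau': array([ 6.70418121e-04, -8.64437485e+01,  6.79569058e-01, -4.34912610e+01,
        1.92674372e-02,  7.29649997e-03, -4.60499632e-05]), 'ee_pos': array([0.13986078, 0.60874864, 0.20137521]), 'tcp_rot': array([-3.14036623e+00,  9.91999273e-05,  2.91577178e+00]), 'force': array([ 0.21433533,  0.44577008, -0.29820175]), 'moment': array([-0.01827522,  0.01495669,  0.00733189]), 'width': 0.08556841190663717}
-0.0187
scene {'mtx': array([[392.78928638,   0.        , 321.36623697],
       [  0.        , 392.78928638, 198.78742492],
       [  0.        ,   0.        ,   1.        ]]), 'xyz': array([ 1.36720599, -0.11995166,  0.88529181]), 'orientation': array([-2.33155735e+00, -9.01280582e-04,  1.42231506e+00])}
top {'mtx': array([[362.44531271,   0.        , 318.4554768 ],
       [  0.        , 362.44531271, 196.7632
[... 1163 characters left out ...]
0.83), ([312.1, 184.2], 0.24)]
scene large_flask [([407.5, 185.7], 0.92)]
scene small_cup [([311.3, 225.3], 0.8)]
scene large_cup [([208.2, 212.1], 0.56)]
top small_flask_mid [([450.1, 222.5], 0.91)]
top large_flask_mid [([214.1, 225.8], 0.95), ([450.0, 221.5], 0.31)]
top small_cup_mouth [([335.5, 186.4], 0.94)]
top large_cup_mouth [([449.4, 219.0], 0.82)]
top drying_ring_mouth [([221.7, 226.9], 0.87)]
top jug_mid [([332.5, 222.1], 0.74)]
top brown_bottle_mid [([460.6, 189.2], 0.84)]
top jar_mid [([239.2, 253.0], 0.65)]
top tap []
top small_flask [([445.3, 218.9], 0.97)]
top large_flask [([219.1, 225.8], 0.64)]
top small_cup [([337.0, 193.1], 0.81)]
top large_cup [([440.6, 226.6], 0.73)]
1.4
```

```bash
cat > h.py <<'E'
from plant import *
import cv2,numpy as np
from scipy.spatial.transform import Rotation as Ro
from scipy.optimize import least_squares
def cam(n,s=None):
    c=camera_model(n)
    if n!="wrist": return c["mtx"],Ro.from_euler("xyz",c["orientation"]).as_matrix(),c["xyz"]
    T=c["tool_from_camera"];R=Ro.from_euler("xyz",s["tcp_rot"]).as_matrix()
    return c["mtx"],R@T[:3,:3],R@T[:3,3]+s["ee_pos"]
def proj(C,p):
    K,R,o=C; v=K@(R.T@(np.asarray(p)-o)); return v[:2]/v[2]
def onz(C,px,z):
    K,R,o=C; d=R@np.linalg.solve(K,[*px,1]); return o+d*(z-o[2])/d[2]
def tri(obs):
    return least_squares(lambda p:np.concatenate([proj(C,p)-px for C,px in obs]),[.5,0,.1])
E
python3 - <<'E'
from h import *
S,T=cam("scene"),cam("top")
d=dict(sf=([205.9,190.4],[450.1,222.5],.1045),lf=([413.3,165],[214.1,225.8],.055+.0495),sc=([313.2,216.4],[335.5,186.4],.055),lc=([202.6,198.9],[449.4,219],.055),dr=([410.5,180.1],[221.7,226.9],.055),jug=([310.6,185.4],[332.5,222.1],.075),bb=([192.8,216.7],[460.6,189.2],.08),jar=([387,169.9],[239.2,253],.045))
for k,(a,b,z) in d.items():
    r=tri([(S,a),(T,b)]);print(k,r.x.round(3),round(r.cost,1),onz(S,a,z).round(3)[:2],onz(T,b,z).round(3)[:2])
print("tap",onz(S,[270.6,265.1],0))
E
```

```text
sf [ 0.453 -0.331  0.088] 0.8 [ 0.471 -0.329] [ 0.451 -0.323]
lf [0.455 0.311 0.113] 0.4 [0.445 0.313] [0.456 0.315]
sc [ 0.568 -0.022  0.047] 0.5 [ 0.575 -0.025] [ 0.567 -0.019]
lc [ 0.464 -0.341  0.064] 4.4 [ 0.452 -0.35 ] [ 0.465 -0.339]
dr [0.457 0.309 0.052] 0.0 [0.46  0.307] [0.457 0.308]
jug [ 0.461 -0.012  0.075] 2.7 [ 0.461 -0.017] [ 0.462 -0.008]
bb [ 0.546 -0.368  0.077] 0.1 [ 0.55  -0.366] [ 0.546 -0.368]
jar [0.382 0.257 0.04 ] 1.5 [0.387 0.251] [0.382 0.259]
tap [ 6.90881144e-01 -1.60480485e-01 -1.11022302e-16]
```

View pics/a.png

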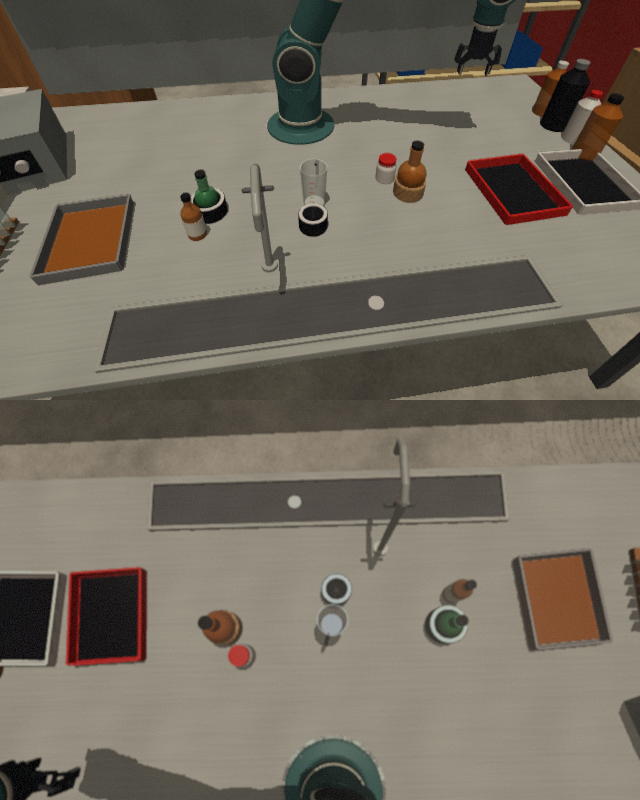

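Scene and top views agree with the networks: green flask in the large cup (scene 206,190 / top 450,222), amber flask on the cork ring (413,165 / 214,226), and the empty small cup (313,216 / 335,186) with the jug on the robot's side of it. The tap foot is at (270,265). The present tool yaw puts the jaws across the jug and bottle directions, so I won't turn the tool.

Request:
{"op": "apply_moves", "data": {"dr": [[0,0,0],[0,0,0],[0,0,0],[0,0,0],[0,0,0],[0,0,0],[0,0,0],[0,0,0]], "translation": [[-2,-1,-6],[-7,-4,-9],[-12,-7,-12.9],[-18,-10.5,-12.9],[-23.5,-14,-12.9],[-29,-17,-12.9],[-34,-20,-12.9],[-37.4,-22,-12.9]], "hand": [8.5,8.5,8.5,8.5,8.5,8.5,8.5,8.5]}}

```text
clock: 2.4
ee_pos: [0.4566, 0.3091, 0.3313]
tcp_rot: [3.141, 0.0, 2.915]
force: [-0.3, 0.9, -0.4]
width: 0.085
```

```bash
cat >> h.py <<'E'
def look(ths,tag,zs):
    s=sense();C=cam("wrist",s);im=get_image("wrist");cv2.imwrite(f"pics/{tag}.png",im[...,::-1])
    print(s["clock"],s["ee_pos"].round(4),s["tcp_rot"].round(4))
    for t,z in zip(ths,zs):
        for r in landmark_of(t,"wrist")[:2]:
            print(t,round(r["p"],2),np.round(r["pixel"],1),onz(C,r["pixel"],z).round(4)[:2])
def togo(p):
    s=sense();R=Ro.from_euler("xyz",s["tcp_rot"]).as_matrix()
    print("cm",(100*R.T@(np.asarray(p)-s["ee_pos"])).round(2))
E
python3 - <<'E'
from h import *
look(["large_flask_mid","drying_ring_mouth","large_flask","jar_mid"],"w1",[.1176,.055,.0376,.045])
print(sense()["q"].round(2))
togo([.44,-.2,.33])
E
```

```text
2.4 [0.4566 0.3091 0.3313] [3.1412e+00 4.0000e-04 2.9151e+00]
large_flask_mid 0.87 [313.5 158. ] [0.4544 0.3063]
large_flask 0.59 [317.9 145. ] [0.4539 0.3117]
[-0.87  0.19  0.25  1.63 -0.05  1.32  0.73]
cm [ -9.99 -50.18   0.09]
```

View pics/w1.png

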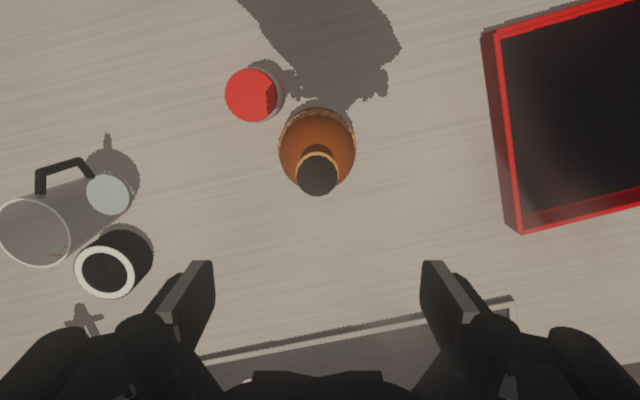

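The wrist view shows the amber flask upright (stopper 317,175), the jar at (252,95), and the small cup and jug at left. Moving on towards the large cup.

Request:
{"op": "apply_moves", "data": {"dr": [[0,0,0],[0,0,0],[0,0,0],[0,0,0],[0,0,0],[0,0,0],[0,0,0],[0,0,0]], "translation": [[-1,-4.5,0],[-2.4,-10.5,0],[-3.8,-16.5,0],[-5.2,-22.6,0],[-6.6,-28.7,0],[-8.0,-34.8,0],[-9.5,-41.0,0],[-10.8,-47,0]], "hand": [8.5,8.5,8.5,8.5,8.5,8.5,8.5,8.5]}}

```text
clock: 3.65
ee_pos: [0.4551, -0.1709, 0.3312]
tcp_rot: [3.141, 0.001, 2.919]
force: [1.9, 0.5, -0.8]
width: 0.085
```

```bash
python3 - <<'E'
from h import *
look(["small_flask_mid","small_flask","large_cup_mouth","brown_bottle_mid","small_cup_mouth","jug_mid"],"w2",[.0945,.0295,.055,.08,.055,.075])
print(sense()["q"].round(2))
togo([.457,-.333,.25]);togo([.457,-.333,.20])
E
```

```text
3.65 [ 0.4551 -0.1709  0.3312] [3.1408e+00 7.0000e-04 2.9190e+00]
small_flask_mid 0.96 [181.3 182.5] [ 0.4513 -0.3344]
small_flask 0.96 [195.3 168.5] [ 0.4481 -0.3382]
brown_bottle_mid 0.78 [181.8 250.5] [ 0.5413 -0.3707]
small_cup_mouth 0.88 [445.6 204.5] [ 0.5645 -0.0196]
jug_mid 0.75 [452.6 128.2] [ 0.4626 -0.0064]
[-0.37  0.06  0.69  1.79 -0.04  1.31  1.69]
cm [ -3.79 -15.99   8.08]
cm [ -3.79 -15.99  13.08]
```

View pics/w2.png

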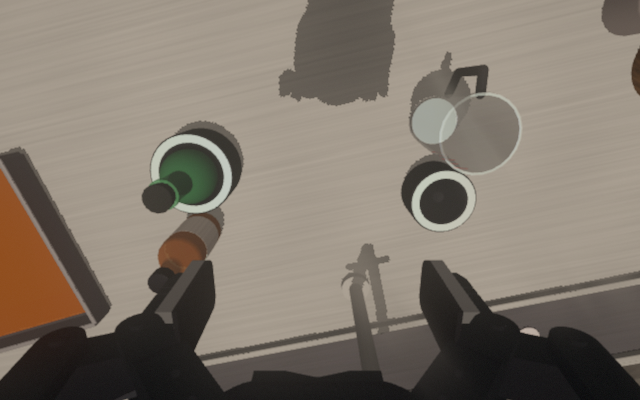

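Wrist view: green flask in the large cup (ring centred near 191,172), bottle at (180,255), empty small cup ring at (443,202), jug (460,128). I'll refine both cup centres by fitting circles to the white rings on the z=55 mm plane.

```bash
cat >> h.py <<'E'
def ring(C,im,c,half,z=.055):
    x0,y0=int(c[0]-half),int(c[1]-half);x0,y0=max(x0,0),max(y0,0)
    cr=im[y0:y0+2*half,x0:x0+2*half].astype(int)
    m=((cr.min(2)>185)&(np.ptp(cr,axis=2)<30)).astype(np.uint8)
    cs,_=cv2.findContours(cv2.morphologyEx(m,cv2.MORPH_CLOSE,np.ones((3,3))),cv2.RETR_EXTERNAL,cv2.CHAIN_APPROX_NONE)
    h=cv2.convexHull(max(cs,key=len))[:,0,:]+[x0,y0]
    P=np.array([onz(C,p,z)[:2] for p in h])
    f=least_squares(lambda v:np.hypot(*(P-v[:2]).T)-v[2],[*P.mean(0),.05],loss="soft_l1",f_scale=.001)
    print("ring",len(h),f.x.round(4),"rms",np.sqrt(np.mean(f.fun**2)).round(4))
E
python3 - <<'E'
from h import *
s=sense();C=cam("wrist",s);im=cv2.imread("pics/w2.png")[...,::-1]
ring(C,im,(191,172),52);ring(C,im,(443,202),40)
t=cv2.imread("pics/a.png")[400:,:,::-1];T=cam("top")
ring(T,t,(447,225),24);ring(T,t,(336,189),18)
E
```

```text
ring 32 [ 0.4508 -0.3336  0.0503] rms 0.0005
ring 14 [ 0.5571 -0.0232  0.037 ] rms 0.0017Traceback (most recent call last):
  File "<stdin>", line 5, in <module>
  File "h.py", line 30, in ring
    h=cv2.convexHull(max(cs,key=len))[:,0,:]+[x0,y0]
                     ~~~^^^^^^^^^^^^
ValueError: max() iterable argument is empty
```

Request:
{"op": "apply_moves", "data": {"dr": [[0,0,0],[0,0,0],[0,0,0],[0,0,0],[0,0,0]], "translation": [[-1,-5,0],[-2.0,-10,2],[-3.0,-14.5,6],[-3.3,-16.2,8],[-3.3,-16.2,8]], "hand": [8.5,8.5,8.5,8.5,8.5]}}

```text
clock: 4.62
ee_pos: [0.4514, -0.3335, 0.2494]
tcp_rot: [3.141, -0.003, 2.919]
force: [-0.6, 1.2, -0.3]
width: 0.0852
```

```bash
sed -i 's/cr.min(2)>185/cr.min(2)>thr/; s/half,z=.055)/half,z=.055,thr=185)/' h.py; python3 - <<'E'
from h import *
s2=dict(ee_pos=np.array([.4551,-.1709,.3312]),tcp_rot=np.array([3.1408,7e-4,2.919]))
im=cv2.imread("pics/w2.png")[...,::-1]
for th in(165,175):ring(cam("wrist",s2),im,(191,172),52,thr=th);ring(cam("wrist",s2),im,(443,202),36,thr=th)
look(["small_flask_mid","small_flask","large_cup_mouth"],"w3",[.0945,.0295,.055])
s=sense();C=cam("wrist",s);print(s["q"].round(2),proj(C,[.451,-.3335,.055]))
im=cv2.imread("pics/w3.png")[...,::-1]
c=proj(C,[.451,-.3335,.055])
for th in(165,175,185):ring(C,im,c,85,thr=th)
togo([.451,-.3335,.110])
E
```

```text
ring 36 [ 0.4508 -0.3361  0.0512] rms 0.0001
ring 33 [ 0.5594 -0.0224  0.0411] rms 0.0001
ring 35 [ 0.4508 -0.3362  0.051 ] rms 0.0002
ring 32 [ 0.5594 -0.0225  0.0407] rms 0.0002
4.625 [ 0.4514 -0.3335  0.2494] [ 3.141  -0.0033  2.9187]
small_flask_mid 0.71 [313.  170.3] [ 0.4489 -0.3361]
small_flask_mid 0.47 [480.5 296.3] [ 0.62   -0.1946]
small_flask 0.55 [316.2 160.1] [ 0.4526 -0.3339]
[-0.06  0.33  0.8   1.74 -0.26  1.18  2.16] [315.27199162 160.918091  ]
ring 17 [ 0.4538 -0.3375  0.0505] rms 0.0018
ring 20 [ 0.4538 -0.3369  0.0507] rms 0.0018
ring 18 [ 0.454  -0.3368  0.0505] rms 0.0017
cm [ 0.17 -0.12 14.18]
```

View pics/w3.png

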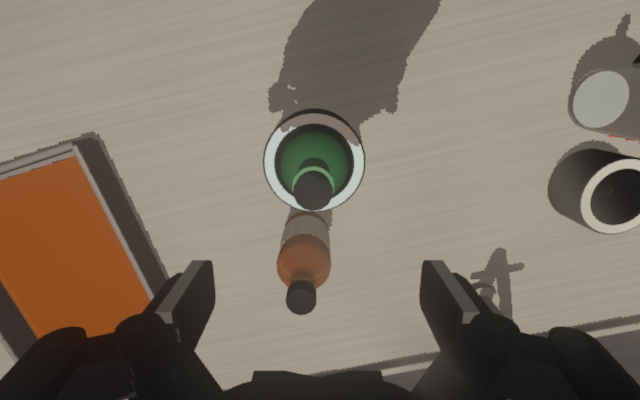

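Ring fits give large cup (0.451,-0.335) and small cup (0.559,-0.022), both inset 3 mm in radius with 0.1 mm rms. The stopper (313,190) sits midway between the fingers, and the bottle is clear below it. Descending.

Request:
{"op": "apply_moves", "data": {"dr": [[0,0,0],[0,0,0],[0,0,0],[0,0,0],[0,0,0],[0,0,0],[0,0,0]], "translation": [[0.1,-0.2,2],[0.1,-0.2,5],[0.1,-0.2,8],[0.1,-0.2,11],[0.1,-0.2,13.4],[0.1,-0.2,14.3],[0.1,-0.2,14.3]], "hand": [8.5,8.5,8.5,8.5,8.5,8.5,8.5]}}

```text
clock: 5.7
ee_pos: [0.4521, -0.3341, 0.1093]
tcp_rot: [3.141, 0.002, 2.922]
force: [-0.1, -0.2, -0.1]
width: 0.0852
```

```bash
python3 - <<'E'
from h import *
s=sense();print(s["ee_pos"],s["force"],s["clock"]);C=cam("wrist",s)
im=get_image("wrist");a=get_image("scene")
cv2.imwrite("pics/w4.png",np.hstack([im[:,120:520],cv2.resize(a[140:260,140:260],(400,400))])[...,::-1])
print(proj(C,[.451,-.335,.1595]))
E
```

```text
[ 0.45206058 -0.33408142  0.10929045] [-0.14897689 -0.21845095 -0.11676402] 5.7
[312.80277078 290.38184824]
```

View pics/w4.png

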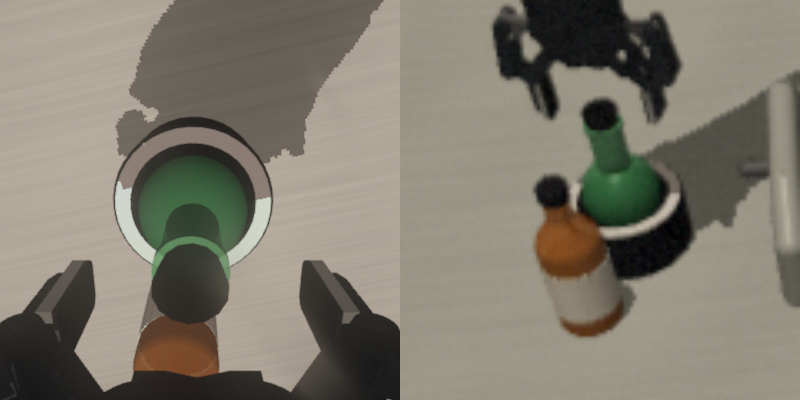

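```bash
python3 - <<'E'
from h import *
S=cam("scene");c=np.array([.452,-.334]);y=np.array([.218,.976])
for z in(.11,.12,.13,.15,.17):
    print(z,[proj(S,[*(c+k*y),z]).round(1) for k in(-.05,0,.05)])
print(sense()["ee_pos"],pinch_z)
E
```

```text
0.11 [array([187.8, 184.2]), array([204.3, 185. ]), array([220.9, 185.8])]
0.12 [array([187. , 181.7]), array([203.6, 182.5]), array([220.3, 183.3])]
0.13 [array([186.2, 179.1]), array([202.9, 179.9]), array([219.7, 180.7])]
0.15 [array([184.6, 173.9]), array([201.5, 174.7]), array([218.5, 175.5])]
0.17 [array([182.9, 168.5]), array([200. , 169.3]), array([217.2, 170.2])]
[ 0.45218975 -0.33453828  0.10986255] -0.0187
```

The fingertips appear to sit about 40 mm behind the TCP when open (scene and wrist agree). I'll part-close without contact and measure again.

Request:
{"op": "apply_moves", "data": {"dr": [[0,0,0],[0,0,0],[0,0,0],[0,0,0]], "translation": [[0,0,0],[0,0,0],[0,0,0],[0,0,0]], "hand": [4.8,4.8,4.8,4.8]}}

```text
clock: 6.3
ee_pos: [0.4522, -0.3346, 0.1099]
tcp_rot: [3.141, 0.003, 2.921]
force: [0.8, -0.1, 0.0]
width: 0.0482
```

```bash
python3 - <<'E'
from h import *
s=sense();print(s["ee_pos"],s["force"],s["clock"],s["width"])
im=get_image("wrist");a=get_image("scene")
cv2.imwrite("pics/w5.png",np.hstack([im[:,120:520],cv2.resize(a[140:240,150:250],(400,400),interpolation=cv2.INTER_CUBIC)])[...,::-1])
E
```

```text
[ 0.45221547 -0.33455813  0.1099108 ] [ 0.80425127 -0.07963219  0.0067954 ] 6.3 0.048231321978671526
```

View pics/w5.png

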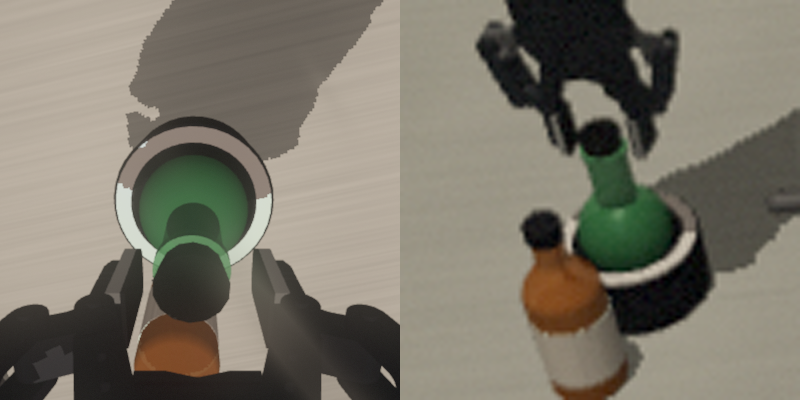

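At 48 mm opening the tips are beside the lip, about 25 mm above the reported TCP height, so I need to go about 24 mm lower to get the pads on the bare neck. The neck is also about 2.5 mm to the tool's −y side.

Request:
{"op": "apply_moves", "data": {"dr": [[0,0,0],[0,0,0],[0,0,0],[0,0,0]], "translation": [[0.2,-0.25,0],[0.2,-0.25,1.2],[0.2,-0.25,2.4],[0.2,-0.25,2.4]], "hand": [5.5,5.5,5.5,5.5]}}

```text
clock: 6.9
ee_pos: [0.4491, -0.3361, 0.0845]
tcp_rot: [3.14, 0.001, 2.921]
force: [-0.4, 0.7, 0.4]
width: 0.055
```

```bash
python3 - <<'E'
from h import *
s=sense();print(s["ee_pos"],s["force"],s["clock"],s["width"])
im=get_image("wrist");a=get_image("scene")
cv2.imwrite("pics/w6.png",np.hstack([im[:,120:520],cv2.resize(a[140:240,150:250],(400,400),interpolation=cv2.INTER_CUBIC)])[...,::-1])
E
```

```text
[ 0.4491317  -0.33614338  0.08452616] [-0.37489204  0.70784279  0.42494209] 6.9 0.05498140604467099
```

View pics/w6.png

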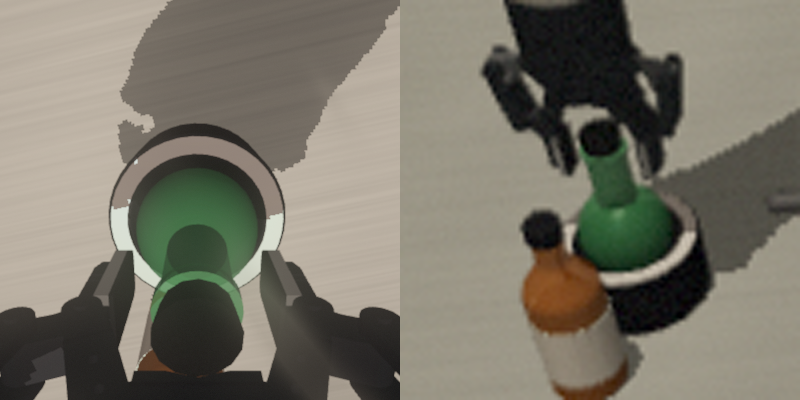

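The tips are now on the bare neck below the lip (scene crop 570,172 and 645,178) and the stopper is centred between the pads. Closing.

Request:
{"op": "apply_moves", "data": {"dr": [[0,0,0],[0,0,0],[0,0,0],[0,0,0],[0,0,0],[0,0,0]], "translation": [[0,0,0],[0,0,0],[0,0,0],[0,0,0],[0,0,0],[0,0,0]], "hand": [4.0,3.2,2.6,2.4,2.4,2.4], "newtons": 40}}

```text
clock: 7.75
ee_pos: [0.4498, -0.3367, 0.0859]
tcp_rot: [3.141, 0.003, 2.921]
force: [-0.4, 1.5, 5.4]
width: 0.029
```

```bash
python3 - <<'E'
from h import *
s=sense();print(s)
E
```

```text
{'clock': 7.75, 'q': array([ 0.06124026,  0.533348  ,  0.68344397,  1.89125578, -0.43675841,
        0.8677296 ,  2.31569746]), 'dq': array([ 0.00145086,  0.0013965 ,  0.00115164, -0.00108169,  0.00173618,
        0.00049248,  0.00048454]), 'tau': array([ 4.28888658e-01, -7.29271245e+01,  1.52739412e+01, -3.24331534e+01,
        9.42173414e-02, -4.50543892e-01,  6.94750252e-04]), 'ee_pos': array([ 0.44984036, -0.33667944,  0.08594911]), 'tcp_rot': array([3.14094479e+00, 2.64147671e-03, 2.92125370e+00]), 'force': array([-0.35657191,  1.53266546,  5.40622038]), 'moment': array([ 0.27922896,  0.16767347, -0.00276872]), 'width': 0.029026447232201148}
```

Request:
{"op": "apply_moves", "data": {"dr": [[0,0,0],[0,0,0],[0,0,0],[0,0,0],[0,0,0],[0,0,0],[0,0,0],[0,0,0]], "translation": [[0,0,-0.5],[0,0,-1.5],[0,0,-3],[0,0,-5.5],[0,0,-8.0],[0,0,-10.5],[0,0,-12],[0,0,-12]], "hand": [2.4,2.4,2.4,2.4,2.4,2.4,2.4,2.4]}}

```text
clock: 8.75
ee_pos: [0.4499, -0.3368, 0.2069]
tcp_rot: [3.141, 0.004, 2.921]
force: [-0.1, -0.0, -3.4]
width: 0.0293
```

```bash
python3 - <<'E'
from h import *
s=sense();C=cam("wrist",s);S=cam("scene");print(s["ee_pos"],s["force"],s["width"],s["q"].round(2))
im=get_image("wrist");a=get_image("scene")
for n,c in(("wrist",C),("scene",S)):
  for t in("small_flask_mid","small_flask"):
    print(n,t,[(d["pixel"],round(d["p"],2)) for d in landmark_of(t,n)[:1]])
# empty large cup now visible; small cup
ims=im
T=get_image("top");
for th in(150,165,175):
  for c,h in(((447,225),26),((336,189),20)):
    try: ring(cam("top"),T,c,h,thr=th)
    except Exception as e: print(e)
cv2.imwrite("pics/w7.png",np.vstack([np.hstack([im[:,120:520],cv2.resize(a[100:240,150:290],(400,400))])])[...,::-1])
p=s["ee_pos"];print(proj(C,[p[0],p[1],.1]))
togo([.5594,-.0224,.206])
E
```

```text
[ 0.44987155 -0.33682186  0.20687638] [-0.14034028 -0.03975199 -3.37628106] 0.02933048808274222 [-0.03  0.38  0.78  1.79 -0.3   1.09  2.21]
wrist small_flask_mid [([318.6, 245.4], 0.62)]
wrist small_flask [([316.9, 206.9], 0.87)]
scene small_flask_mid [([194.6, 159.7], 0.64)]
scene small_flask [([201.3, 173.7], 0.93)]
ring 12 [ 0.4548 -0.3337  0.0494] rms 0.0021
ring 22 [ 0.562  -0.0215  0.0423] rms 0.0003
ring 11 [ 0.456  -0.3328  0.0473] rms 0.0015
ring 21 [ 0.5619 -0.0216  0.0409] rms 0.0003
ring 10 [ 0.4539 -0.3343  0.0487] rms 0.0007
ring 18 [ 0.5616 -0.0213  0.0403] rms 0.0003
[316.2153152  184.67972659]
cm [-3.880e+00  3.306e+01 -3.000e-02]
```

View pics/w7.png

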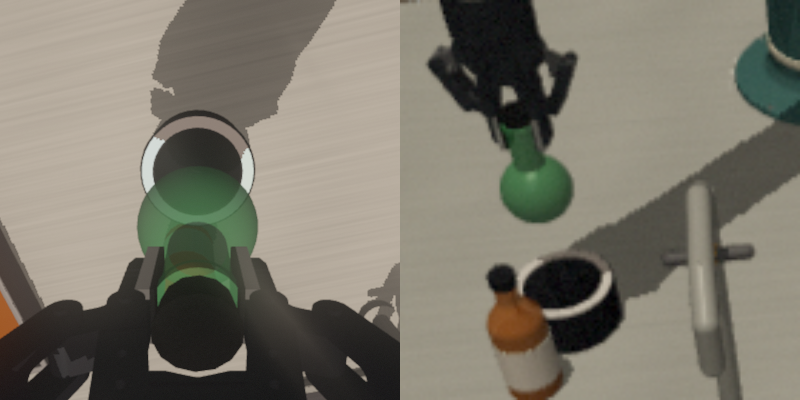

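The flask hangs upright in the grip (force −3.4 N) and its bulb is clear of the cup. Carrying it over the small cup, bottom at about 150 mm.

Request:
{"op": "apply_moves", "data": {"dr": [[0,0,0],[0,0,0],[0,0,0],[0,0,0],[0,0,0],[0,0,0],[0,0,0],[0,0,0]], "translation": [[-0.2,2,0],[-0.7,6,0],[-1.3,11,0],[-1.9,16.5,0],[-2.5,22,0],[-3.1,27,0],[-3.6,31.0,0],[-3.8,32.9,0]], "hand": [2.4,2.4,2.4,2.4,2.4,2.4,2.4,2.4]}}

```text
clock: 10.1
ee_pos: [0.5587, -0.0215, 0.2053]
tcp_rot: [3.141, 0.001, 2.924]
force: [-0.1, -0.5, -2.6]
width: 0.0294
```

Request:
{"op": "apply_moves", "data": {"dr": [[0,0,0],[0,0,0]], "translation": [[0,0,0],[0,0,0]], "hand": [2.4,2.4]}}

```text
clock: 10.35
ee_pos: [0.5583, -0.0229, 0.2052]
tcp_rot: [3.141, 0.001, 2.922]
force: [0.0, -0.6, -2.0]
width: 0.0288
```

```bash
python3 - <<'E'
from h import *
s=sense();C=cam("wrist",s);print(s["clock"],s["ee_pos"],s["tcp_rot"],s["force"],s["width"],s["q"].round(2))
im=get_image("wrist");a=get_image("scene")
cv2.imwrite("pics/w8.png",np.hstack([im[:,120:520],cv2.resize(a[90:250,240:400],(400,400))])[...,::-1])
c=proj(C,[.5594,-.0224,.055]);print(c)
for th in(150,165,175):ring(C,im,c,75,thr=th)
togo([.558,-.0237,.0965])
E
```

```text
10.35 [ 0.55831858 -0.02289841  0.20515265] [3.14143780e+00 9.01247413e-04 2.92221513e+00] [ 0.00671676 -0.5893363  -1.99910951] 0.028793146961305676 [-0.56  0.35  0.68  1.8  -0.25  1.08  1.56]
[317.11984154 173.7173569 ]
ring 5 [ 0.5522 -0.0385  0.0804] rms 0.0034
ring 13 [ 0.4509 -0.0065  0.0574] rms 0.0002
ring 11 [ 0.4519 -0.0069  0.0562] rms 0.0001
cm [ 0.04 -0.08 10.88]
```

View pics/w8.png

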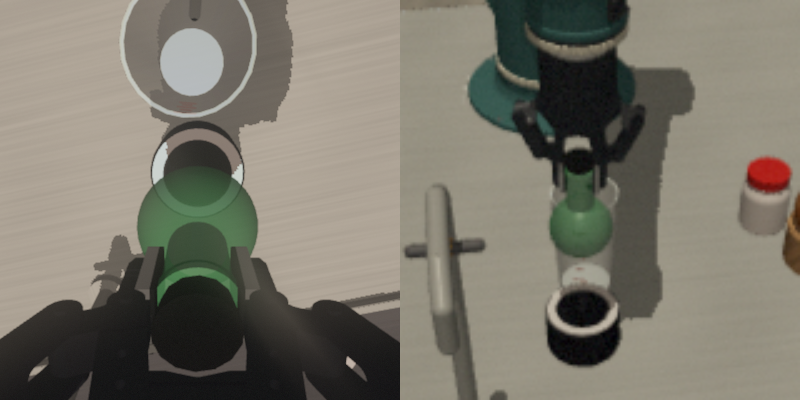

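Cup ring (151–245, centre u≈198) and bulb (centre 198) line up. Lowering to about 15 mm above home.

Request:
{"op": "apply_moves", "data": {"dr": [[0,0,0],[0,0,0],[0,0,0],[0,0,0],[0,0,0],[0,0,0],[0,0,0]], "translation": [[0,-0.05,1],[0,-0.05,3],[0,-0.05,5.2],[0,-0.05,7.4],[0,-0.05,8.8],[0,-0.05,9.4],[0,-0.05,9.4]], "hand": [2.4,2.4,2.4,2.4,2.4,2.4,2.4]}}

```text
clock: 11.32
ee_pos: [0.5584, -0.0237, 0.1113]
tcp_rot: [3.141, 0.001, 2.921]
force: [-0.3, 0.9, -2.5]
width: 0.0291
```

Request:
{"op": "apply_moves", "data": {"dr": [[0,0,0],[0,0,0],[0,0,0],[0,0,0],[0,0,0]], "translation": [[0,0,0.2],[0,0,0.45],[0,0,0.7],[0,0,0.9],[0,0,0.9]], "hand": [2.4,2.4,2.4,2.4,2.4]}}

```text
clock: 11.95
ee_pos: [0.5583, -0.0237, 0.1022]
tcp_rot: [3.141, 0.001, 2.921]
force: [-0.3, 0.1, -1.8]
width: 0.029
```

Request:
{"op": "apply_moves", "data": {"dr": [[0,0,0],[0,0,0],[0,0,0],[0,0,0]], "translation": [[0,0,0.15],[0,0,0.3],[0,0,0.45],[0,0,0.45]], "hand": [2.4,2.4,2.4,2.4]}}

```text
clock: 12.45
ee_pos: [0.5582, -0.0237, 0.0976]
tcp_rot: [3.141, 0.001, 2.921]
force: [-0.3, -1.0, -2.0]
width: 0.0294
```

Request:
{"op": "apply_moves", "data": {"dr": [[0,0,0],[0,0,0],[0,0,0],[0,0,0]], "translation": [[0,0,0.1],[0,0,0.2],[0,0,0.2],[0,0,0.2]], "hand": [2.4,2.4,2.4,2.4]}}

```text
clock: 12.95
ee_pos: [0.5589, -0.0234, 0.0964]
tcp_rot: [3.14, 0.002, 2.922]
force: [-3.2, 2.4, 12.4]
width: 0.0293
```

Contact at the expected height (12 N, seated). Relaxing, then opening.

Request:
{"op": "apply_moves", "data": {"dr": [[0,0,0],[0,0,0],[0,0,0],[0,0,0],[0,0,0],[0,0,0],[0,0,0]], "translation": [[0,0,0],[0,0,0],[0,0,0],[0,0,0],[0,0,0],[0,0,0],[0,0,0]], "hand": [2.4,2.4,3.0,3.4,4.2,5.5,5.5]}}

```text
clock: 13.82
ee_pos: [0.5589, -0.0235, 0.0964]
tcp_rot: [3.141, 0.002, 2.922]
force: [0.4, -0.6, -0.4]
width: 0.0549
```

```bash
python3 - <<'E'
from h import *
s=sense();C=cam("wrist",s);S=cam("scene");print(s["clock"],s["ee_pos"],s["force"],s["width"])
im=get_image("wrist");a=get_image("scene");t=get_image("top")
cv2.imwrite("pics/w9.png",np.hstack([im[:,120:520],cv2.resize(a[130:250,255:375],(400,400))])[...,::-1])
o=[]
for n,c in(("scene",S),("top",cam("top"))):
  for k in("small_flask_mid","jug_mid","small_cup_mouth"):
    r=landmark_of(k,n)
    if r: print(n,k,r[0]["pixel"],round(r[0]["p"],2));
print(proj(S,[.5594,-.0224,.1045]),proj(cam("top"),[.5594,-.0224,.1045]))
E
```

```text
13.825 [ 0.55888678 -0.02345856  0.09640549] [ 0.36659643 -0.58983791 -0.4430551 ] 0.05493401878491134
scene small_flask_mid [311.6, 202.4] 0.84
scene jug_mid [310.5, 183.1] 0.72
scene small_cup_mouth [309.7, 213.0] 0.94
top small_flask_mid [213.7, 224.2] 0.47
top small_cup_mouth [242.6, 255.9] 0.71
[313.09918726 200.43849887] [337.10255586 185.65948267]
```

View pics/w9.png

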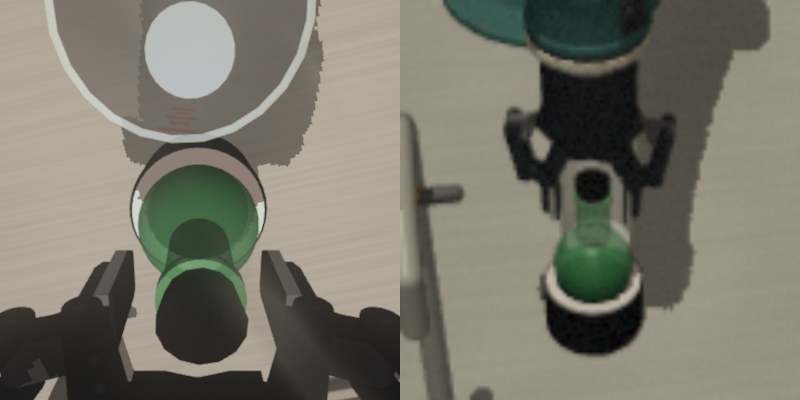

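The green flask sits upright and centred in the small cup, with clear gaps to both pads. Withdrawing straight up, then over to the amber flask.

Request:
{"op": "apply_moves", "data": {"dr": [[0,0,0],[0,0,0],[0,0,0],[0,0,0],[0,0,0],[0,0,0],[0,0,0],[0,0,0]], "translation": [[0,0,-1],[0,0,-3],[0,0,-6],[0,0,-10],[0,0,-14.5],[0,0,-18.5],[1,2,-21],[3,5.5,-22]], "hand": [5.5,5.5,5.5,5.5,5.5,6.5,7.5,8.5]}}

```text
clock: 15.28
ee_pos: [0.5415, 0.0359, 0.3186]
tcp_rot: [3.14, 0.004, 2.919]
force: [-0.1, 1.3, 0.3]
width: 0.0851
```

```bash
python3 - <<'E'
from h import *
print(sense()["clock"],sense()["ee_pos"]);togo([.455,.308,.30])
E
```

```text
15.275 [0.54146498 0.03594513 0.31863845]
cm [14.45 24.62  1.85]
```

Request:
{"op": "apply_moves", "data": {"dr": [[0,0,0],[0,0,0],[0,0,0],[0,0,0],[0,0,0],[0,0,0],[0,0,0],[0,0,0]], "translation": [[2,3.5,0],[5,8.5,0],[8,13.5,0],[11,18.7,0],[13.2,22.5,1],[14.4,24.6,2.5],[14.4,24.6,3],[14.4,24.6,3]], "hand": [8.5,8.5,8.5,8.5,8.5,8.5,8.5,8.5]}}

```text
clock: 16.27
ee_pos: [0.4561, 0.3063, 0.2884]
tcp_rot: [3.14, 0.004, 2.917]
force: [0.1, -0.5, -0.2]
width: 0.085
```

```bash
python3 - <<'E'
from h import *
look(["large_flask_mid","large_flask","drying_ring_mouth"],"w10",[.1176,.0376,.055])
s=sense();C=cam("wrist",s);print(s["q"].round(2))
# silhouette of flask & stopper centre
r=silhouettes("large_flask","wrist")
if r:
    m=r[0]["pixels"];print(r[0]["p"],r[0]["rect"])
im=cv2.imread("pics/w10.png")
st=((im.max(2)<70)[60:240,250:390]).astype(np.uint8)
n,l,stt,ce=cv2.connectedComponentsWithStats(st)
for i in range(1,n):
    if stt[i,4]>200: print(stt[i],ce[i]+[250,60],onz(C,ce[i]+[250,60],.1976)[:2])
for p in([.455,.308,.1976],[.455,.308,.0826]):print(proj(C,p))
E
```

```text
16.275 [0.4561 0.3063 0.2884] [3.1405 0.0043 2.9168]
large_flask_mid 0.63 [319.  169.3] [0.4587 0.3085]
large_flask 0.98 [322.4 151.1] [0.4561 0.3138]
[-1.08  0.22  0.52  1.71 -0.11  1.23  0.81]
0.75 [277.1, 113.4, 358.4, 211.6]
[ 53 105  40  36 738] [326.27235772 179.57452575] [0.4497921  0.31640779]
[317.04815877 188.33210984]
[316.75496884 158.68392543]
```

View pics/w10.png

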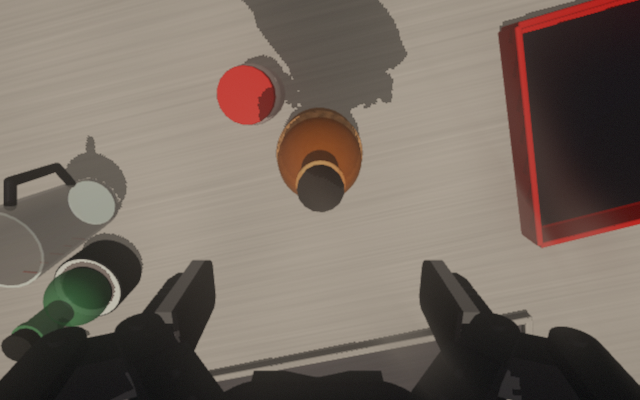

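The amber flask stands upright: stopper centre (321,188), bulb (320,158), about 3–4 mm to tool +y. Descending part-way, then re-measuring the stopper numerically.

Request:
{"op": "apply_moves", "data": {"dr": [[0,0,0],[0,0,0],[0,0,0],[0,0,0],[0,0,0],[0,0,0]], "translation": [[0.2,0.3,2],[0.2,0.35,5],[0.2,0.35,8],[0.2,0.35,11],[0.2,0.35,12.5],[0.2,0.35,12.5]], "hand": [8.5,8.5,8.5,8.5,8.5,8.5]}}

```text
clock: 17.27
ee_pos: [0.4554, 0.3108, 0.1637]
tcp_rot: [3.14, 0.004, 2.917]
force: [-0.6, -0.2, 0.9]
width: 0.0852
```

```bash
cat >> h.py <<'E'
def stopper(im,C,z,x0=225,x1=410,y0=150,y1=360):
    b=cv2.GaussianBlur(im,(5,5),0)[y0:y1,x0:x1]
    m=(b.max(2)<80).astype(np.uint8)
    n,l,st,ce=cv2.connectedComponentsWithStats(m)
    for i in range(1,n):
        if st[i,4]>400: print("blob",st[i]+np.array([x0,y0,0,0,0]),(ce[i]+[x0,y0]).round(1),onz(C,ce[i]+[x0,y0],z).round(4))
E
python3 - <<'E'
from h import *
s=sense();C=cam("wrist",s);im=get_image("wrist");cv2.imwrite("pics/w11.png",im[...,::-1])
print(s["ee_pos"],s["force"]);stopper(im,C,.1976)
for k in("large_flask_mid","large_flask"):
    r=landmark_of(k,"wrist")[:1];print(k,[(d["pixel"],d["p"]) for d in r])
for z in(.1976,.18,.1176,.0826):print(z,proj(C,[.4548,.3106,z]))
# sample row colours around lip
for v in(240,250,260,270,280):
    print(v,["%d,%d"%(im[v,u,0],im[v,u,2]) for u in range(250,400,10)])
E
```

```text
[0.45540254 0.31079858 0.16369657] [-0.57651374 -0.20165312  0.91030055]
blob [ 273  227   72   81 4631] [310.  267.6] [0.453  0.3088 0.1976]
large_flask_mid [([310.4, 212.1], 0.83)]
large_flask [([315.8, 174.6], 0.97)]
0.1976 [315.08158322 270.47212991]
0.18 [315.20975242 252.2311984 ]
0.1176 [315.5135126 209.0003057]
0.0826 [315.6238295  193.30009752]
240 ['168,145', '174,150', '172,147', '174,63', '59,39', '62,40', '62,39', '64,40', '70,44', '74,49', '166,65', '170,145', '168,143', '168,145', '171,147']
250 ['170,147', '170,146', '170,146', '59,44', '61,44', '61,42', '63,42', '65,44', '70,47', '76,53', '171,76', '168,143', '172,148', '173,149', '173,149']
260 ['167,144', '171,147', '168,143', '58,43', '56,41', '59,43', '61,43', '64,45', '71,51', '77,56', '87,65', '169,144', '167,143', '173,149', '172,148']
270 ['172,148', '171,147', '172,149', '55,44', '56,42', '56,42', '59,44', '64,49', '70,51', '78,59', '89,68', '169,145', '168,143', '172,148', '173,150']
280 ['166,143', '171,147', '171,147', '56,44', '55,43', '56,44', '56,43', '64,49', '69,54', '80,62', '90,72', '167,143', '168,144', '169,145', '173,149']
```

Stopper spans u≈275–354, centred within about 1.5 mm. Final descent and grip.

Request:
{"op": "apply_moves", "data": {"dr": [[0,0,0],[0,0,0],[0,0,0],[0,0,0],[0,0,0]], "translation": [[0,-0.1,1],[0,-0.1,2.5],[0,-0.1,3.9],[0,-0.1,4.5],[0,-0.1,4.5]], "hand": [7,6.5,6.5,6.5,6.5]}}

```text
clock: 18.05
ee_pos: [0.4559, 0.3103, 0.1196]
tcp_rot: [3.139, 0.005, 2.917]
force: [-0.7, -0.3, 0.8]
width: 0.0651
```

```bash
python3 - <<'E'
from h import *
s=sense();print(s["ee_pos"],s["force"],s["width"])
im=get_image("wrist")
for v in(270,285,300):print(v,["%d:%d,%d"%(u,im[v,u,0],im[v,u,2]) for u in range(230,410,8)])
E
```

```text
[0.45592565 0.31034362 0.11955386] [-0.72133056 -0.34228332  0.77455012] 0.0651060516278532
270 ['230:58,47', '238:58,44', '246:184,159', '254:184,158', '262:184,159', '270:156,55', '278:95,34', '286:125,37', '294:184,52', '302:188,68', '310:187,69', '318:185,68', '326:183,65', '334:178,54', '342:119,45', '350:107,51', '358:152,68', '366:178,151', '374:182,155', '382:185,160', '390:186,162', '398:65,50', '406:63,49']
285 ['230:55,44', '238:54,43', '246:182,158', '254:182,157', '262:184,159', '270:180,63', '278:178,63', '286:47,30', '294:48,30', '302:48,28', '310:51,29', '318:52,30', '326:58,33', '334:65,38', '342:73,45', '350:176,70', '358:167,70', '366:174,147', '374:179,152', '382:179,152', '390:179,154', '398:75,58', '406:65,51']
300 ['230:50,39', '238:52,42', '246:183,159', '254:180,157', '262:181,63', '270:49,34', '278:46,33', '286:48,34', '294:47,34', '302:48,34', '310:47,33', '318:49,34', '326:52,34', '334:57,37', '342:63,41', '350:72,48', '358:127,62', '366:172,76', '374:177,150', '382:177,152', '390:177,151', '398:89,69', '406:76,60']
```

Request:
{"op": "apply_moves", "data": {"dr": [[0,0,0],[0,0,0],[0,0,0],[0,0,0],[0,0,0],[0,0,0],[0,0,0]], "translation": [[0,-0.1,0],[0,-0.1,0],[0,-0.1,0],[0,-0.1,0],[0,-0.1,0],[0,-0.1,0],[0,-0.1,0]], "hand": [5.2,4.4,3.8,3.2,3,3,3], "newtons": 45}}

```text
clock: 18.98
ee_pos: [0.456, 0.3094, 0.1203]
tcp_rot: [3.138, 0.005, 2.917]
force: [-0.5, -2.1, 4.8]
width: 0.0347
```

Request:
{"op": "apply_moves", "data": {"dr": [[0,0,0],[0,0,0],[0,0,0],[0,0,0],[0,0,0],[0,0,0],[0,0,0],[0,0,0]], "translation": [[0,0,-0.5],[0,0,-1.5],[0,0,-3],[0,0,-3],[0,0,-3],[0,0,-3],[0,0,-3],[0,0,-3]], "hand": [3,3,3,3,3,3,3,3]}}

```text
clock: 19.98
ee_pos: [0.4558, 0.3093, 0.1502]
tcp_rot: [3.138, 0.005, 2.917]
force: [-0.4, -0.6, -5.9]
width: 0.0353
```

Gripped at 35 mm, and lifted with −5.9 N on the tool. Raising high enough to clear the jug and the small flask.

Request:
{"op": "apply_moves", "data": {"dr": [[0,0,0],[0,0,0],[0,0,0],[0,0,0],[0,0,0],[0,0,0],[0,0,0],[0,0,0]], "translation": [[0,0,-2],[0,0,-5],[0,0,-9],[0,0,-13],[-0.4,-2,-16],[-1.4,-6,-17],[-2.4,-11,-17],[-3.5,-16,-17]], "hand": [3,3,3,3,3,3,3,3]}}

```text
clock: 20.98
ee_pos: [0.4531, 0.1435, 0.3198]
tcp_rot: [3.138, 0.005, 2.917]
force: [0.6, -0.7, -4.2]
width: 0.035
```

```bash
python3 - <<'E'
from h import *
s=sense();print(s["ee_pos"],s["width"],s["q"].round(2));togo([.4515,-.3365,.32])
E
```

```text
[0.45306817 0.143533   0.31982624] 0.03504042381855474 [-0.97  0.03  0.62  1.83 -0.02  1.28  1.  ]
cm [-10.52 -46.84  -0.13]
```

Request:
{"op": "apply_moves", "data": {"dr": [[0,0,0],[0,0,0],[0,0,0],[0,0,0],[0,0,0],[0,0,0],[0,0,0],[0,0,0]], "translation": [[-1.1,-5,0],[-2.2,-10,0],[-3.4,-15.5,0],[-4.7,-21,0],[-6,-26.5,0],[-7.2,-32,0],[-8.3,-37,0],[-9.2,-41,0]], "hand": [3,3,3,3,3,3,3,3]}}

```text
clock: 21.98
ee_pos: [0.4512, -0.2786, 0.3189]
tcp_rot: [3.138, 0.006, 2.917]
force: [0.3, 1.4, -4.0]
width: 0.0351
```

```bash
python3 - <<'E'
from h import *
s=sense();print(s["ee_pos"],s["width"],s["q"].round(2));togo([.4515,-.3365,.21])
E
```

```text
[ 0.45122562 -0.27857622  0.31885996] 0.03510672680436932 [-0.38  0.24  1.05  1.72 -0.22  1.3   2.06]
cm [-1.26 -5.68 10.87]
```

Request:
{"op": "apply_moves", "data": {"dr": [[0,0,0],[0,0,0],[0,0,0],[0,0,0],[0,0,0],[0,0,0],[0,0,0],[0,0,0]], "translation": [[-0.8,-3,0.5],[-1.2,-5,2],[-1.3,-5.7,4],[-1.3,-5.7,6.5],[-1.3,-5.7,9],[-1.3,-5.7,10.8],[-1.3,-5.7,10.8],[-1.3,-5.7,10.8]], "hand": [3,3,3,3,3,3,3,3]}}

```text
clock: 22.98
ee_pos: [0.4522, -0.337, 0.2115]
tcp_rot: [3.138, 0.007, 2.917]
force: [0.7, -0.0, -4.7]
width: 0.0349
```

```bash
python3 - <<'E'
from h import *
s=sense();C=cam("wrist",s);print(s["clock"],s["ee_pos"],s["tcp_rot"],s["width"],s["q"].round(2));togo([.4515,-.3365,.1163])
im=get_image("wrist");a=get_image("scene")
cv2.imwrite("pics/w12.png",np.hstack([im[:,120:520],cv2.resize(a[100:240,150:290],(400,400))])[...,::-1])
print("cup",proj(C,[.4508,-.3361,.055]))
for n in("large_cup_mouth","large_flask_mid","large_flask"):
    print(n,[(d["pixel"],round(d["p"],2)) for d in landmark_of(n,"wrist")[:1]],[(d["pixel"],round(d["p"],2)) for d in landmark_of(n,"scene")[:1]])
E
```

```text
22.975 [ 0.45221567 -0.33699162  0.21150381] [3.13836869 0.00668835 2.91683885] 0.03489109602019709 [-0.15  0.44  0.97  1.79 -0.4   1.13  2.3 ]
cm [0.14 0.   9.52]
cup [316.43484126 168.5988493 ]
large_cup_mouth [([613.5, 188.7], 0.22)] [([203.4, 197.4], 0.6)]
large_flask_mid [([315.9, 237.5], 0.84)] [([193.1, 160.3], 0.72)]
large_flask [([317.3, 189.2], 0.94)] [([201.2, 181.3], 0.88)]
```

View pics/w12.png

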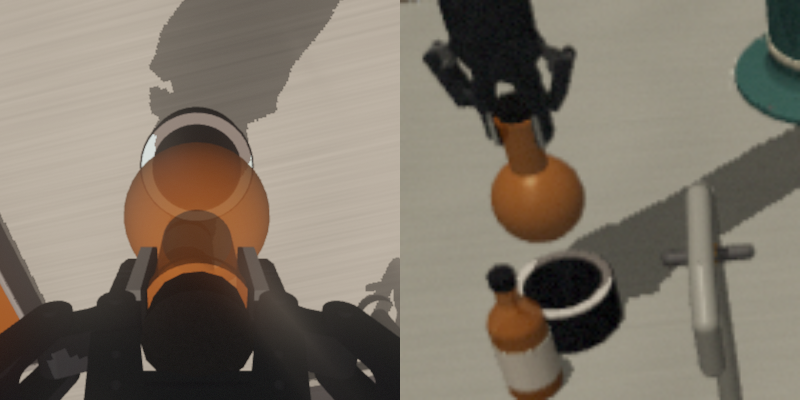

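Ring (141–253) and bulb (124–270) are both centred on u≈197, and the bottle is clear. Lowering.

Request:
{"op": "apply_moves", "data": {"dr": [[0,0,0],[0,0,0],[0,0,0],[0,0,0],[0,0,0],[0,0,0],[0,0,0]], "translation": [[0.1,0,1],[0.1,0,2.8],[0.1,0,4.8],[0.1,0,6.6],[0.1,0,7.8],[0.1,0,8.2],[0.1,0,8.2]], "hand": [3,3,3,3,3,3,3]}}

```text
clock: 24.25
ee_pos: [0.4515, -0.3366, 0.129]
tcp_rot: [3.138, 0.006, 2.917]
force: [-0.5, 0.5, -4.6]
width: 0.0352
```

Request:
{"op": "apply_moves", "data": {"dr": [[0,0,0],[0,0,0],[0,0,0],[0,0,0],[0,0,0]], "translation": [[0,0,0.2],[0,0,0.45],[0,0,0.7],[0,0,0.8],[0,0,0.8]], "hand": [3,3,3,3,3]}}

```text
clock: 24.88
ee_pos: [0.4516, -0.3366, 0.1209]
tcp_rot: [3.138, 0.006, 2.917]
force: [-0.7, -0.2, -4.1]
width: 0.0351
```

Request:
{"op": "apply_moves", "data": {"dr": [[0,0,0],[0,0,0],[0,0,0],[0,0,0]], "translation": [[0,0,0.1],[0,0,0.25],[0,0,0.35],[0,0,0.35]], "hand": [3,3,3,3]}}

```text
clock: 25.38
ee_pos: [0.4516, -0.3366, 0.1174]
tcp_rot: [3.138, 0.006, 2.917]
force: [0.7, -1.0, -5.6]
width: 0.035
```

Request:
{"op": "apply_moves", "data": {"dr": [[0,0,0],[0,0,0],[0,0,0]], "translation": [[0,0,0.08],[0,0,0.1],[0,0,0.1]], "hand": [3,3,3]}}

```text
clock: 25.75
ee_pos: [0.4517, -0.3369, 0.1171]
tcp_rot: [3.138, 0.007, 2.916]
force: [-4.3, 2.9, 9.5]
width: 0.0348
```

Contact at 117 mm, within 1 mm of the expected home height. Relaxing and opening.

Request:
{"op": "apply_moves", "data": {"dr": [[0,0,0],[0,0,0],[0,0,0],[0,0,0],[0,0,0],[0,0,0],[0,0,0],[0,0,0]], "translation": [[0,0,0],[0,0,0],[0,0,0],[0,0,0],[0,0,0],[0,0,0],[0,0,0],[0,0,0]], "hand": [3,3,3.6,4,4.8,6.2,6.5,6.5]}}

```text
clock: 26.75
ee_pos: [0.4518, -0.3369, 0.1171]
tcp_rot: [3.138, 0.007, 2.916]
force: [0.3, -0.8, 0.4]
width: 0.0651
```

```bash
python3 - <<'E'
from h import *
s=sense();S=cam("scene");T=cam("top");W=cam("wrist",s);print(s["clock"],s["ee_pos"],s["force"],s["width"])
for n in("scene","wrist"):get_image(n)
for k,p in(("large_flask_mid",[.4508,-.3361,.1136]),("large_flask",[.4508,-.3361,.0336]),("brown_bottle_mid",[.546,-.368,.08]),("small_flask_mid",[.5594,-.0224,.1045])):
  for n,c in(("scene",S),("wrist",W)):
    print(k,n,"exp",proj(c,p).round(1),[(np.round(d["pixel"],1),round(d["p"],2)) for d in landmark_of(k,n)[:1]])
E
```

```text
26.75 [ 0.4517735  -0.33685506  0.11713106] [ 0.2782805  -0.77731809  0.38464898] 0.065109462245579
large_flask_mid scene exp [203.4 183.9] [(array([203.3, 183.6]), 0.95)]
large_flask_mid wrist exp [316.9 234.5] [(array([311.3, 234.3]), 0.94)]
large_flask scene exp [208.7 203.2] [(array([205.5, 202.5]), 0.86)]
large_flask wrist exp [316.5 191.3] [(array([316.2, 192.5]), 0.93)]
brown_bottle_mid scene exp [192.1 215.8] [(array([190.9, 219.1]), 0.63)]
brown_bottle_mid wrist exp [302.9 345.3] []
small_flask_mid scene exp [313.1 200.4] [(array([312.5, 201.7]), 0.78)]
small_flask_mid wrist exp [875.  283.3] []
```

Both flasks read at their expected home pixels. Withdrawing straight up.

Request:
{"op": "apply_moves", "data": {"dr": [[0,0,0],[0,0,0],[0,0,0],[0,0,0],[0,0,0],[0,0,0],[0,0,0],[0,0,0]], "translation": [[0,0,-1],[0,0,-3],[0,0,-6],[0,0,-10],[0,0,-14],[0,0,-17],[0,0,-18],[0,0,-18]], "hand": [6.5,6.5,6.5,6.5,6.5,6.5,6.5,6.5]}}

```text
clock: 28.25
ee_pos: [0.4504, -0.3372, 0.2977]
tcp_rot: [3.138, 0.008, 2.916]
force: [-0.4, 0.3, -0.3]
width: 0.065
```

```bash
python3 - <<'E'
from h import *
s=sense();S=cam("scene");T=cam("top");print(s["clock"],s["ee_pos"],s["force"],s["dq"].round(3))
a=get_image("scene");get_image("top");cv2.imwrite("pics/end.png",a[...,::-1])
P={}
for k,p in(("large_flask_mid",[.4508,-.3361,.1136]),("large_flask",[.4508,-.3361,.0336]),("small_flask_mid",[.5594,-.0224,.1045]),("small_flask",[.5594,-.0224,.0395]),("jug_mid",[.461,-.012,.075]),("brown_bottle_mid",[.546,-.368,.08]),("jar_mid",[.382,.257,.045])):
  for n,c in(("scene",S),("top",T)):
    print(k,n,"exp",proj(c,p).round(1),[(np.round(d["pixel"],1),round(d["p"],2)) for d in landmark_of(k,n)[:1]])
for k in("large_flask","small_flask"):
    r=silhouettes(k,"scene")[0];m=r["pixels"];ys,xs=np.nonzero(m)
    print(k,r["rect"],[ (y,xs[ys==y].min(),xs[ys==y].max()) for y in range(ys.min(),ys.max(),6)])
E
```

```text
28.25 [ 0.45043452 -0.33724584  0.29767699] [-0.37505454  0.25753639 -0.33350394] [ 0.008  0.019 -0.013  0.027 -0.006 -0.015  0.005]
large_flask_mid scene exp [203.4 183.9] [(array([206. , 183.6]), 0.6)]
large_flask_mid top exp [456.3 222.3] [(array([454.9, 224.7]), 0.81)]
large_flask scene exp [208.7 203.2] [(array([205.9, 202.6]), 0.77)]
large_flask top exp [446.4 224.8] [(array([446. , 224.6]), 0.98)]
small_flask_mid scene exp [313.1 200.4] [(array([312.4, 202.7]), 0.67)]
small_flask_mid top exp [337.1 185.7] [(array([336.7, 185.5]), 0.82)]
small_flask scene exp [313.4 216.2] [(array([314.1, 217.6]), 0.65)]
small_flask top exp [336.4 189.8] [(array([335.7, 187.1]), 0.89)]
jug_mid scene exp [312.3 185.2] [(array([312.5, 183.1]), 0.56)]
jug_mid top exp [334.  222.4] [(array([333.8, 221.6]), 0.95)]
brown_bottle_mid scene exp [192.1 215.8] [(array([191.1, 217.6]), 0.71)]
brown_bottle_mid top exp [460.8 189.1] [(array([462.4, 189.1]), 0.68)]
jar_mid scene exp [388.4 168.7] [(array([385.3, 168.4]), 0.76)]
jar_mid top exp [240.  253.1] [(array([241.2, 255.9]), 0.69)]
large_flask [190.8, 157.6, 220.1, 203.7] [(160, np.int64(194), np.int64(202)), (166, np.int64(192), np.int64(205)), (172, np.int64(193), np.int64(206)), (178, np.int64(195), np.int64(208)), (184, np.int64(193), np.int64(217)), (190, np.int64(190), np.int64(219)), (196, np.int64(191), np.int64(219)), (202, np.int64(194), np.int64(217))]
small_flask [303.4, 182.0, 325.5, 222.3] [(181, np.int64(310), np.int64(315)), (187, np.int64(308), np.int64(318)), (193, np.int64(308), np.int64(317)), (199, np.int64(306), np.int64(319)), (205, np.int64(302), np.int64(323)), (211, np.int64(302), np.int64(323)), (217, np.int64(307), np.int64(320))]
```

Everything matches in both cameras: flasks home and upright, other objects unmoved, gripper clear. Handing in.

```bash
python3 -c "
from plant import *
print(sign_off())"
```

```text
the job is handed in; nothing more can be done
None
```

I moved the small green flask into the small cup, then the large amber flask into the large cup. Both were lowered until they touched, then released, and I handed in at about 29 s with no verdict given.

**Seating:** The small flask touched down with 12 N on the tool and the large one with 9.5 N. Both stopped within about 1 mm of the home height I had predicted.

**Last check:** With the gripper about 18 cm clear, the scene and top cameras put both flasks within about 3 px of their home positions. The jug, bottle and jar were also within about 3 px of where they started. The flask outlines look upright. I had used all 12 picture views by then, so this check is from network readings, not by eye.

**Disagreements:**
- **Gripper:** the fingertips looked about 25 mm shorter than the stated tool point, so I gripped lower than the nominal numbers; both necks held.
- **Cup positions:** the top and wrist cameras differed by about 2–4 mm on the cup centres, so I used the wrist camera's fit.
- **Readings:** before I withdrew from the large flask, the wrist camera put its middle 5–6 px to one side, while the scene camera matched its home position. After the small flask was released, two top-camera readings were plainly wrong, and I ignored them.

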